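Open the vent valve on a food carrier

TASK

Open the steam vent on the lid of the grey insulated food carrier: flip the hinged cover over the vent right back until it stays lying open, then unscrew the ribbed cap beneath it (anticlockwise seen from above) until you feel its lug come up snug against the stop post. The vent sits in a soft rubber bush, so do not drag, pull or wrench it: feel for the stop and do not turn on hard once it is met. Leave the jar and the cup on the lid standing where they are, and the cover still folded back when you let go.

Things in the scene. Friction and masses are not known exactly. Their poses are not given: they have to be found in the camera images.
- lid_corner (a point): near right corner, on the top face, of the closed food carrier: a fixed grey plastic box, 280 (x) x 360 (y) x 150 mm tall. x and y run along its edges, z up; the flat lid spans 0 to +280 mm in x and 0 to +360 mm in y from here.
- valve_seat (a point): centre of the black vent valve where it meets the lid, on its upright axis; z up, x towards the cover's hinge (side far from the robot). Its 76 mm round rubber bush gives 1 mm per 2.5 N sideways or upwards and 0.1 rad per 0.6 N m of twist, then springs back. More than 6 mm or 0.2 rad wrenches the vent.
- tongue (a point): middle of the cover's grip tongue: 20 mm wide (y), 40 mm long (x), 7 mm thick, sticking out of the cover's front edge; 108 mm from the hinge line, 17 mm from the tongue's tip, 61 mm above the lid when shut. z: the cover's own up, turning with it; x: to the hinge.
- cover_hinge_line (a point): middle of the cover's hinge pin (along y), 50 mm from the valve's axis, 58 mm above the lid. The cover is an aluminium plate 62 mm wide, 85 mm long, 4 mm thick with 18 mm side skirts, hiding the cap. It swings 0 to 2.6 rad, tongue up and over to +x; starts 0 to 0.15 rad open; a stiff hinge (2 N at the tongue) stays where left. z up.
- cap_centre (a point): middle (half-way up) of the white ribbed screw cap under the cover: 46 mm in diameter, 42 mm tall. It turns on the valve's axis (0.4 N m), rises 2 mm per rad unscrewed (anticlockwise from above), stays where left and does not come off. 1.6 to 2.4 rad remain to a hard stop, so several grasps are needed. z up.
- cap_lug (a point): centre of the small lug (7 mm wide, 5 mm tall) low on the cap's skirt, 27 mm from the valve's axis; it goes round and up with the cap.
- stop_post (a point): stop post, a steel pin 7 mm thick standing on the valve's rim 27 mm from its axis on the side away from the hinge, its top 20 mm above the lid; the point is 17 mm above the lid, at the height that the lug has when it arrives. At the stop the lug touches the post, centres 7 mm apart; snug means pressed there with 0.6 to 1 N m.
- jar_mid (a point): glass jar with a steel lid, 60 mm in diameter, 85 mm tall, loose on the carrier's lid, a bystander; the point is half-way up
- cup_mid (a point): white handleless cup, 72 mm in diameter, 70 mm tall, loose on the carrier's lid, a bystander; the point is half-way up

How it is judged:
By the outcome, as a careful person would: the job done as asked, in the order asked, and still so for the second after the job is handed in, with the robot touching nothing.
It also fails if it takes over 72 s, if anything falls off the work surface, if the arm or the gripper's body presses on something with over 40 N, if the wrist force passes 120 N, or if a joint passes its speed limit or range.

ROBOT

A 6-joint arm with a two-finger parallel gripper is mounted at the origin on the work surface. World frame = base frame: x ahead of the robot, y to its left, z up, the work surface at z = 0. Lengths are in mm, angles in rad, forces in N, time in s.
With the tool pointing down it reaches from about 350 to 975 mm from the base axis. Payload 7.1 kg.
Tool frame: the origin (TCP) lies at the very end of the fingers, on their centre line; the grasp point (between the pads) lies tcp_to_grasp behind it (tcp_to_grasp is the distance from the TCP to the grasp point, in mm); z points along the fingers, x is the direction in which the jaws open and shut, and the axes are right-handed (so a half turn about z gives the same grasp; the last joint's range is limited). The gripper opens to 88 mm and grips with 3 to 60 N. Pads are 20 mm wide; open, the fingers measure 115 mm over their backs; the gripper's body (75 mm by 178 mm) begins 61 mm behind the grasp point.
Start: joints at [-0.019, 0.423, 1.63, -0, 1.089, -0.019], TCP at [624.984, 0.026, 222.675] pointing down, gripper open.
Joint ranges: [-3, 3], [-0.9, 2.11], [0.09, 2.58], [-1.31, 4.45], [0.11, 2.69], [-2.54, 2.54]. Speed limits (rad/s): [2.39, 2.39, 3.01, 3.14, 3.14, 3.14].

INTERFACE

Orientations are given as a rotation vector (axis times angle).
In Python, from workcell import get_obs, get_image, close_job, recognise, mark_of, tcp_to_grasp gives the robot as it stands. The module is installed in compiled form; this text tells all that it offers.
- The arm moves only by the tool move_arm, never from a script. Its argument "motion" is a list of rows, each a list of 7 numbers: the shift along the world's x, y, z in mm, then the turn, a rotation vector about the world's x, y, z in rad, then the finger opening in mm, from 0 to 87.8. A call has 1 to 5 rows; each row is the pose to reach, as a shift and turn from the pose commanded when the call began; what a row does not reach only later rows make up. A row lasts 1/12 s, in which the tool goes at most 41.7 mm and 7.16 degrees, less where a joint would pass 70% of its speed; a pose out of reach is approached as far as the arm can. A call with a gripper value outside its range is refused whole. The fingers move at their own pace and stop on an object; the grip force is fixed at half the most. Time passes only in rows, so rows that repeat a pose let the fingers close. It gives the time, the measured TCP pose, the force and the opening at its end, in the units of the state.
- get_obs(): the state, without advancing time (a new reading comes with each control period).
- get_image(name): name is "scene" or "side" or "wrist"; returns a dict with "color" (384x512x3 uint8, red, green, blue), "mtx" (3x3 intrinsics, pixels), "camera_from_world" (4x4, takes a point from world to camera coordinates). Camera axes: x right, y up, looking along -z (the intrinsics and any distortion apply to the point x, -y, -z); pixel columns grow to the right and rows downward; lengths in mm; the calibration is good to about 2 mm. A picture is of the moment at which its call begins. There is no depth.
- close_job(): hands the job in, once; it reports no verdict.
Trained networks look in a picture, given as the dict that the camera call returned (one of the last four; its "shot" number tells which), for a name from the list of things; names that differ only in an ending like _2 or _b are one class to them, and where a whole thing is asked for, a point or a joint stands for the part that bears it (a point fixed in the world has none). Each returns a list of dicts, best first, with "p" (0 to 1); they miss things now and then, are a little off and sometimes report something else, mostly with a low value. They report only what shows in the picture. A call takes as long as a camera call.
- recognise(picture, label): "bbox" ([centre column, centre row, width, height] in pixels, round what is visible of it).
- mark_of(picture, label): "location" ([row, column] in pixels: a listed point, or the origin of a listed thing).
The state is a dict: "t": time; "qpos": joint angles; "qvel": joint speeds; "joint_torque": joint torques, N m; "ee_pos": TCP position; "orientation": TCP orientation; "ft_force": force on the tool from outside, world axes, zero at the start; "moment": the same for the moment, N m; "width": finger opening in mm.
Only numpy, scipy, OpenCV 4.12 (cv2) and the standard library are available. Lean on these libraries where they do the work, as an engineer would, in place of code of your own. Each camera call takes 0.05 s, during which the arm holds its last target. There are 200 camera calls.

## Working session

There is one attempt and no reset: what is moved stays moved. The work goes in short steps, Python scripts to look and compute and a tool call to move; the robot and the scene stay as the last step left them, time stands still between calls to the robot, and variables do not carry over. Pictures are saved under pics/ and viewed, about 8 in all and at most 12, crops included, and the job is handed in when it is done.

Besides the shell and the picture viewer there is one more tool, called after ">>>" as name([rows], argument=value, ...), one row to a line, values as JSON. move_arm: Moves the arm, as the interface text tells. Its arguments: {"type":"object","properties":{"motion":{"type":"array"}},"required":["motion"]}

```bash
mkdir -p pics
cat > h.py <<'E'
import numpy as np, cv2
from workcell import *
def proj(P,im):
    P=np.atleast_2d(P); T=im["camera_from_world"]; c=P@T[:3,:3].T+T[:3,3]
    c=c*[1,-1,-1]; u=c@im["mtx"].T; return u[:,:2]/u[:,2:]
def ray(uv,im):
    T=im["camera_from_world"];R=T[:3,:3]; o=-R.T@T[:3,3]
    d=np.linalg.inv(im["mtx"])@[uv[0],uv[1],1]; d=R.T@(d*[1,-1,-1]); return o,d/np.linalg.norm(d)
def onz(uv,im,z):
    o,d=ray(uv,im); return o+d*(z-o[2])/d[2]
def tri(rs):
    A=0;b=0
    for o,d in rs:
        M=np.eye(3)-np.outer(d,d); A=A+M;b=b+M@o
    p=np.linalg.solve(A,b); return p,[np.linalg.norm(np.cross(p-o,d)) for o,d in rs]
def save(im,n): cv2.imwrite("pics/"+n,cv2.cvtColor(im["color"],cv2.COLOR_RGB2BGR))
E
python3 - <<'E'
from h import *
o=get_obs(); print(tcp_to_grasp,{k:np.round(v,2) for k,v in o.items()})
ims={n:get_image(n) for n in("scene","side","wrist")}
vis=np.hstack([ims["scene"]["color"],ims["side"]["color"]])
cv2.imwrite("pics/a.png",cv2.cvtColor(cv2.resize(vis,(800,300)),cv2.COLOR_RGB2BGR)); save(ims["wrist"],"w.png")
print(np.round(ims["wrist"]["mtx"],0).tolist())
for L in "lid_corner valve_seat tongue cover_hinge_line cap_centre cap_lug stop_post jar_mid cup_mid".split():
    rs=[];s=L
    for n,im in ims.items():
        m=mark_of(im,L)
        if m:
            r,c=m[0]["location"]; s+=f" {n}:({c:.0f},{r:.0f};{m[0]['p']:.2f})"
            if m[0]["p"]>.4: rs.append(ray((c,r),im))
    if len(rs)>1:
        p,e=tri(rs); s+=f" -> {np.round(p,1)} {np.round(e,1)}"
    print(s)
E
```

```text
18.700000000000003 {'t': np.float64(0.0), 'qpos': array([-0.02,  0.42,  1.63, -0.  ,  1.09, -0.02]), 'qvel': array([-0.,  0., -0.,  0.,  0., -0.]), 'joint_torque': array([ 0.000e+00, -5.446e+01, -2.737e+01,  6.000e-02,  2.000e-02,
       -0.000e+00]), 'ee_pos': array([6.2443e+02, 3.0000e-02, 2.2189e+02]), 'orientation': array([-3.14,  0.  ,  0.  ]), 'ft_force': array([-0.5 ,  0.46,  0.12]), 'moment': array([0.  , 0.02, 0.06]), 'width': np.float64(87.8)}
[[266.0, 0.0, 255.0], [0.0, 266.0, 195.0], [0.0, 0.0, 1.0]]
lid_corner scene:(193,216;0.78) side:(191,258;0.79) -> [ 420.3 -119.5  153. ] [2.5 2.5]
valve_seat scene:(318,210;0.91) side:(242,169;0.81) -> [569.7  94.6 152.9] [0.5 0.5]
tongue scene:(304,168;0.58) side:(215,145;0.67) wrist:(67,52;0.85) -> [516.9 104.8 225.3] [5.3 0.2 5.4]
cover_hinge_line scene:(339,201;0.78) side:(266,146;0.95) wrist:(256,91;0.71) -> [625.3  87.7 209.1] [2.4 1.7 1. ]
cap_centre scene:(318,198;0.62) side:(243,157;0.50) -> [573.2  87.9 189.5] [1.3 1.3]
cap_lug scene:(336,206;0.61) side:(249,160;0.49) -> [593.5 120.4 160.9] [5.1 5.1]
stop_post scene:(314,203;0.66) side:(230,164;0.69) -> [547.5 109.7 158.3] [3.3 3.3]
jar_mid scene:(284,241;0.90) side:(297,201;0.78) wrist:(263,301;0.75) -> [634.5 -71.5 192.8] [3.2 3.4 3.4]
cup_mid scene:(241,203;0.74) side:(216,211;0.64) -> [482.3 -44.1 182.8] [1.5 1.5]
```

View pics/a.png

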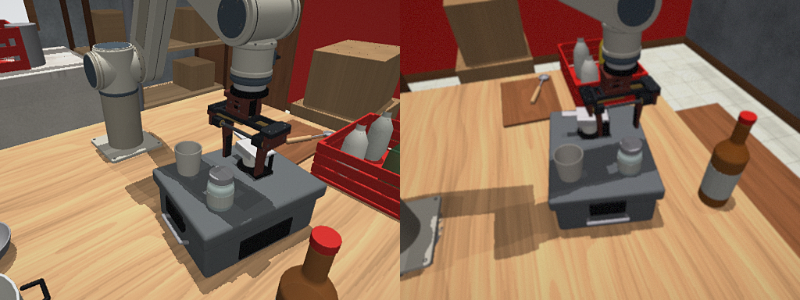

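View pics/w.png

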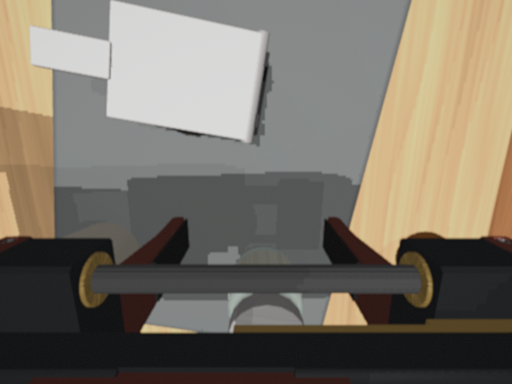

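The cover sits at about (517–625, 88–105), with its front and the tongue facing the robot and yawed about −0.16 rad. In the wrist view the tongue is at px (67,52) and the hinge edge at (258,85). The jar and cup are clear on the −y side. I'll rotate the jaws to run along the cover's y axis and rise for a close look.

>>> move_arm([
  [0,0,20,0,0,0.12,87.8],
  [-10,10,40,0,0,0.24,87.8],
  [-20,20,60,0,0,0.36,87.8],
  [-30,30,80,0,0,0.48,87.8],
  [-40,40,100,0,0,0.6,87.8],
])

```text
t: 1.92
ee_pos: [584.4, 40.3, 323.5]
orientation: [-2.999, -0.937, 0.0]
ft_force: [0.4, -0.3, 0.0]
width: 87.3
```

>>> move_arm([
  [-10,15,0,0,0,0.12,60],
  [-20,30,0,0,0,0.24,60],
  [-30,45,0,0,0,0.36,60],
  [-35,60,0,0,0,0.48,60],
  [-35,60,0,0,0,0.6,60],
])

```text
t: 2.33
ee_pos: [548.9, 102.1, 322.9]
orientation: [-2.586, -1.783, -0.001]
ft_force: [-0.3, -0.8, 0.7]
width: 60.7
```

>>> move_arm([
  [0,0,0,0,0,0.1,60],
  [0,0,0,0,0,0.21,60],
  [0,0,0,0,0,0.21,60],
])

```text
t: 2.58
ee_pos: [549.9, 100.2, 322.8]
orientation: [2.388, 2.041, 0.0]
ft_force: [0.6, 0.0, -0.2]
width: 59.7
```

```bash
cat > look.py <<'E'
from h import *
import sys
o=get_obs(); print({k:np.round(o[k],3) for k in("t","qpos","ee_pos","orientation","ft_force","moment","width")})
ims={n:get_image(n) for n in("scene","side","wrist")}
save(ims["wrist"],sys.argv[1])
for L in sys.argv[2:]:
    rs=[];s=L
    for n,im in ims.items():
        m=mark_of(im,L)
        if m:
            r,c=m[0]["location"]; s+=f" {n}:({c:.0f},{r:.0f};{m[0]['p']:.2f})"
            if m[0]["p"]>.4: rs.append(ray((c,r),im))
    if len(rs)>1:
        p,e=tri(rs); s+=f" -> {np.round(p,1)} {np.round(e,1)}"
    print(s)
E
python3 look.py w2.png lid_corner valve_seat tongue cover_hinge_line cap_centre cap_lug stop_post jar_mid cup_mid
```

```text
{'t': np.float64(2.583), 'qpos': array([ 0.159,  0.223,  1.675, -0.   ,  1.244, -1.255]), 'ee_pos': array([549.921, 100.191, 322.765]), 'orientation': array([2.388, 2.041, 0.   ]), 'ft_force': array([ 0.606,  0.024, -0.178]), 'moment': array([ 0.093, -0.053,  0.009]), 'width': np.float64(59.723)}
lid_corner scene:(194,212;0.90) side:(188,258;0.82) -> [ 413.6 -114.9  153.7] [1.2 1.2]
valve_seat scene:(319,213;0.76) side:(244,169;0.55) wrist:(259,180;0.59) -> [565.1 104.4 141.1] [ 0.3 14.1 14.1]
tongue scene:(304,172;0.62) side:(219,146;0.74) wrist:(257,160;0.60) -> [519.2 103.7 221. ] [5.1 6.6 4.9]
cover_hinge_line scene:(341,199;0.71) side:(267,142;0.90) wrist:(254,256;0.93) -> [625.7  88.5 215. ] [2.6 5.6 5.1]
cap_centre scene:(321,198;0.58) side:(241,157;0.43) wrist:(113,154;0.32) -> [571.7  98.6 183. ] [0.2 0.2]
cap_lug scene:(335,207;0.78) side:(249,159;0.67) -> [593.3 117.9 161.5] [1.7 1.7]
stop_post scene:(315,198;0.65) side:(230,164;0.78) wrist:(258,180;0.77) -> [546.8 105.1 166.6] [2.  1.2 1. ]
jar_mid scene:(282,239;0.98) side:(294,199;0.68) -> [631.5 -71.5 196.5] [0.5 0.5]
cup_mid scene:(240,205;0.96) side:(220,209;0.86) wrist:(114,154;0.57) -> [489.1 -49.4 186.7] [2.  2.8 2. ]
```

View pics/w2.png

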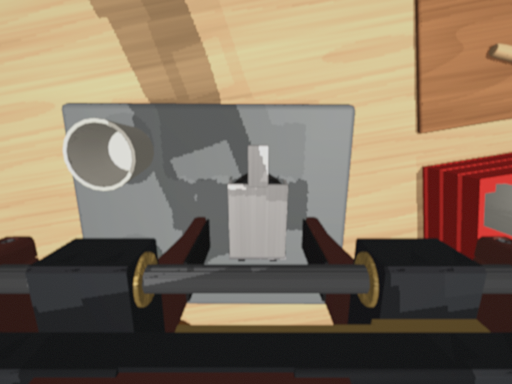

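```bash
cat > fit.py <<'E'
from h import *
from scipy.optimize import least_squares
from scipy.spatial.transform import Rotation as Ro
im=get_image("wrist"); o=get_obs()
def Tm(p,r): T=np.eye(4);T[:3,:3]=Ro.from_rotvec(r).as_matrix();T[:3,3]=p;return T
C=im["camera_from_world"]@Tm(o["ee_pos"],o["orientation"])
im0=dict(mtx=im["mtx"],camera_from_world=C@np.linalg.inv(Tm([624.4,0,221.9],[-np.pi,0,0])))
# cover-local (dist from hinge, y, height)
pts=[(125,10,6.5),(125,-10,6.5),(85,31,5),(85,-31,5),(0,31,5),(0,-31,5)]
ob=[[(31,27),(30,65),(112,0),(107,116),(268,32),(250,142)],[(268,146),(249,146),(287,184),(228,184),None,None]]
# y+ = left seen facing hinge (+y world); in view2 image right is +y
def res(v,full=0):
    hx,hy,psi,a,hz=v; r=[]
    P=[]
    for d,y,h in pts:
        lx=-d*np.cos(a)+h*np.sin(a); lz=d*np.sin(a)+h*np.cos(a)
        P.append([hx+lx*np.cos(psi)-y*np.sin(psi),hy+lx*np.sin(psi)+y*np.cos(psi),hz+lz])
    for I,O in zip((im0,im),ob):
        q=proj(P,I)
        for k,u in enumerate(O):
            if u: r+=list(q[k]-u)
    if full: return r
    return r+[(hz-208)/1.5, ]
s=least_squares(res,[625,88,-.15,.07,208],loss="soft_l1")
print(np.round(s.x,3)); print(np.round(res(s.x,1),1))
hx,hy,psi,a,hz=s.x
print("valve",hx-50*np.cos(psi),hy-50*np.sin(psi)); 
for b in(a,):
    d,h=108,3; lx=-d*np.cos(b)+h*np.sin(b); print("tongue",hx+lx*np.cos(psi),hy+lx*np.sin(psi),hz+d*np.sin(b)+h*np.cos(b))
E
python3 fit.py
```

```text
[ 6.24678e+02  8.82920e+01 -1.72000e-01  6.50000e-02  2.08384e+02]
[ 0.3 -2.1  2.4 -0.2 -0.5 -1.1  0.2  0.6 -2.5  0.5 -2.2 -1.  -0.7  0.2
 -2.2  0.  -0.2  1.7 -1.8  1.1]
valve 575.4147990003933 96.84177365937757
tongue 518.6856988087551 106.68741786807894 218.39182376552372
```

>>> move_arm([
  [-15,3,-20,0,0,-0.015,50],
  [-31,6.5,-45,0,0,-0.015,50],
  [-31,6.5,-75,0,0,-0.015,50],
  [-31,6.5,-105,0,0,-0.015,50],
  [-31,6.5,-123,0,0,-0.015,50],
])

```text
t: 4.55
ee_pos: [517.5, 106.4, 197.2]
orientation: [-2.407, -2.017, 0.003]
ft_force: [0.5, 0.5, 0.3]
width: 49.9
```

>>> move_arm([
  [0,0,0,0,0,0,30],
  [0,0,0,0,0,0,26],
  [0,0,0,0,0,0,26],
])

```text
t: 4.8
ee_pos: [519.9, 106.7, 200.9]
orientation: [2.407, 2.017, 0.002]
ft_force: [-0.4, 0.1, -0.3]
width: 33.4
```

```bash
python3 look.py w3.png tongue cover_hinge_line
```

```text
{'t': np.float64(4.8), 'qpos': array([ 0.18 ,  0.313,  1.857,  0.   ,  0.97 , -1.215]), 'ee_pos': array([519.929, 106.692, 200.883]), 'orientation': array([2.407e+00, 2.017e+00, 2.000e-03]), 'ft_force': array([-0.373,  0.125, -0.276]), 'moment': array([ 0.044, -0.056, -0.015]), 'width': np.float64(33.42)}
tongue scene:(308,171;0.56) side:(215,145;0.85) wrist:(257,239;0.93) -> [517.4 109.3 221.5] [0.9 0.9 1.3]
cover_hinge_line scene:(340,200;0.66) side:(265,147;0.81) -> [624.8  87.8 207.7] [0.2 0.2]
```

View pics/w3.png

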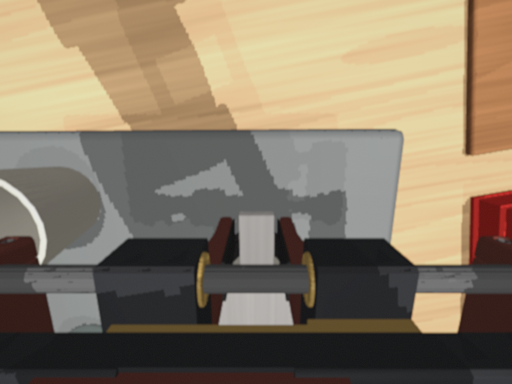

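The tongue (cols 238–274) is centred between the fingers, which show at about 233 and 282. Closing on it.

>>> move_arm([
  [0,0,0,0,0,0,15],
  [0,0,0,0,0,0,15],
  [0,0,0,0,0,0,10],
  [0,0,0,0,0,0,10],
  [0,0,0,0,0,0,10],
])

```text
t: 5.67
ee_pos: [519.0, 106.7, 199.7]
orientation: [-2.408, -2.018, -0.0]
ft_force: [-0.7, 0.6, 0.4]
width: 19.4
```

```bash
cat > arc.py <<'E'
import numpy as np
psi=-.172
def p(b,d=108,h=3):
    lx=-d*np.cos(b)+h*np.sin(b); return np.array([lx*np.cos(psi),lx*np.sin(psi),d*np.sin(b)+h*np.cos(b)])
bs=.065+np.arange(0,26)*.1
for k in range(0,25,5):
    print(round(bs[k],3),[np.round(p(b)-p(bs[k]),1).tolist() for b in bs[k+1:k+6]])
E
python3 arc.py; python3 -c "
from h import *
o=get_obs();print(o['ee_pos'],o['ft_force'],o['moment'],o['width'])"
```

```text
0.065 [[1.5, -0.3, 10.7], [4.1, -0.7, 21.2], [7.6, -1.3, 31.3], [12.2, -2.1, 41.1], [17.7, -3.1, 50.3]]
0.565 [[6.4, -1.1, 8.6], [13.6, -2.4, 16.6], [21.5, -3.7, 23.8], [30.1, -5.2, 30.1], [39.3, -6.8, 35.6]]
1.065 [[9.7, -1.7, 4.5], [19.8, -3.4, 8.0], [30.1, -5.2, 10.4], [40.7, -7.1, 11.8], [51.3, -8.9, 12.1]]
1.565 [[10.6, -1.8, -0.8], [21.1, -3.7, -2.6], [31.3, -5.4, -5.5], [41.3, -7.2, -9.5], [50.7, -8.8, -14.4]]
2.065 [[8.9, -1.6, -5.8], [17.3, -3.0, -12.6], [24.9, -4.3, -20.1], [31.7, -5.5, -28.4], [37.7, -6.6, -37.3]]
[519.01860874 106.66438912 199.67829251] [-0.69877702  0.57148752  0.44504193] [ 0.25599136 -0.07948197  0.05820734] 19.404686851241305
```

>>> move_arm([
  [0.5,0,5,0,0,0,10],
  [1.5,-0.3,10.7,0,0,0,10],
  [4.1,-0.7,21.2,0,0,0,10],
  [7.6,-1.3,31.3,0,0,0,10],
  [7.6,-1.3,31.3,0,0,0,10],
])

```text
t: 6.08
ee_pos: [528.2, 105.3, 233.4]
orientation: [2.407, 2.017, 0.004]
ft_force: [0.5, 1.2, -2.8]
width: 19.8
```

>>> move_arm([
  [4.6,-0.8,9.8,0,0,0,10],
  [10.1,-1.8,19,0,0,0,10],
  [16.5,-2.9,27.6,0,0,0,10],
  [23.7,-4.2,35.6,0,0,0,10],
  [31.6,-5.5,42.8,0,0,0,10],
])

```text
t: 6.5
ee_pos: [558.1, 99.6, 274.3]
orientation: [-2.407, -2.017, 0.002]
ft_force: [-2.3, 2.1, -7.1]
width: 19.7
```

>>> move_arm([
  [8.6,-1.5,6.3,0,0,0,10],
  [17.8,-3.1,11.8,0,0,0,10],
  [27.5,-4.8,16.3,0,0,0,10],
  [37.6,-6.5,19.8,0,0,0,10],
  [37.6,-6.5,19.8,0,0,0,10],
])

```text
t: 6.92
ee_pos: [597.6, 92.9, 294.2]
orientation: [2.408, 2.017, 0.001]
ft_force: [-2.4, 1.6, -4.1]
width: 20.0
```

>>> move_arm([
  [10.3,-1.8,1.4,0,0,0,10],
  [20.9,-3.7,2.5,0,0,0,10],
  [31.5,-5.5,2.6,0,0,0,10],
  [42.1,-7.3,1.8,0,0,0,10],
  [52.6,-9.2,0,0,0,0,10],
])

```text
t: 7.33
ee_pos: [648.8, 83.9, 294.6]
orientation: [2.408, 2.018, 0.0]
ft_force: [-2.1, 0.7, 2.7]
width: 18.8
```

>>> move_arm([
  [10,-1.7,-4,0,0,0,10],
  [19.4,-3.4,-8.9,0,0,0,10],
  [19.4,-3.4,-8.9,0,0,0,10],
])

```text
t: 7.58
ee_pos: [671.5, 80.0, 286.1]
orientation: [2.405, 2.014, 0.007]
ft_force: [0.8, 0.4, 8.9]
width: 14.6
```

Run:
```python
from h import *
o=get_obs();print(o['ee_pos'],o['ft_force'],o['moment'],o['width'])
a=get_image("scene");b=get_image("side")
x=a["color"][90:270,230:430];y=b["color"][60:240,160:360]
cv2.imwrite("pics/c.png",cv2.cvtColor(cv2.resize(np.hstack([x,y]),(800,360),interpolation=cv2.INTER_CUBIC),cv2.COLOR_RGB2BGR))
```

```text
[671.46788583  79.98733988 286.12188798] [0.82515119 0.36023359 8.94119694] [ 0.17173441 -0.170353   -0.03282324] 14.55356981166923
```

View pics/c.png

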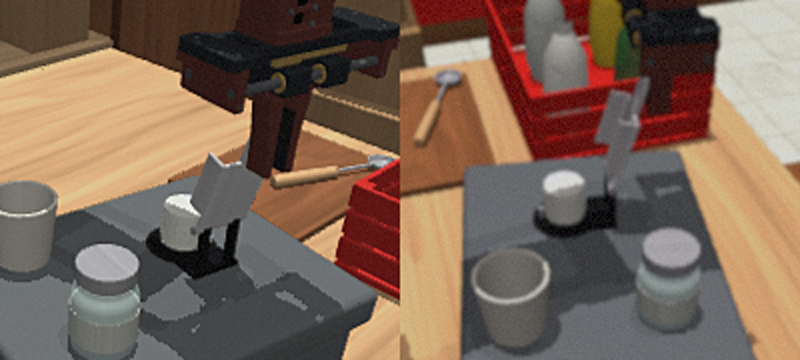

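The gripper slid off the tongue. In the picture the cover stands about 105° open, with the fingers on its far (+x) side. I'll go up and over, then push the tongue back from the −x side with closed fingers.

>>> move_arm([
  [0,0,0,0,0,0,40],
  [0,0,3,0,0,0,40],
  [0,0,35,0,0,0,40],
  [0,0,70,0,0,0,40],
  [-25,5,75,0,0,0,20],
])

```text
t: 8.1
ee_pos: [647.8, 84.9, 365.5]
orientation: [2.404, 2.012, 0.013]
ft_force: [-0.3, -0.5, 0.9]
width: 35.7
```

>>> move_arm([
  [-22,3.7,0,0,0,0,0],
  [-45,7.5,0,0,0,0,0],
  [-45,7.5,-25,0,0,0,0],
  [-45,7.5,-45,0,0,0,0],
  [-45,7.5,-45,0,0,0,0],
])

```text
t: 8.52
ee_pos: [595.7, 92.7, 311.2]
orientation: [-2.406, -2.017, 0.008]
ft_force: [-0.4, -0.3, -1.2]
width: 3.4
```

Run:
```python
from h import *
o=get_obs();print(o['ee_pos'],o['ft_force'],o['moment'],o['width'])
a=get_image("scene");b=get_image("side")
x=a["color"][90:270,230:430];y=b["color"][60:240,160:360]
cv2.imwrite("pics/d.png",cv2.cvtColor(cv2.resize(np.hstack([x,y]),(800,360),interpolation=cv2.INTER_CUBIC),cv2.COLOR_RGB2BGR))
rs=[];
for im in(a,b):
  m=mark_of(im,"tongue")
  if m: print(m[0]);rs.append(ray(m[0]["location"][::-1],im))
if len(rs)>1: print(tri(rs))
for B in np.arange(1.7,2.61,.1):
  lx=-105*np.cos(B)-.5*np.sin(B)-10; lz=105*np.sin(B)-.5*np.cos(B); print(round(B,2),np.round([624.7+lx*.985,88.3-lx*.171,208.4+lz],1))
```

```text
[595.65708798  92.68591834 311.24019385] [-0.38837716 -0.2564813  -1.22029327] [ 0.0348104  -0.0659504  -0.01117838] 3.4347349500639415
{'location': [154.6, 356.8], 'p': 0.89}
{'location': [105.5, 279.4], 'p': 0.69}
(array([650.36705148,  79.45957254, 313.73404875]), [np.float64(3.0520167446439133), np.float64(3.05201674464394)])
1.7 [627.7  87.8 312.6]
1.8 [637.9  86.  310.8]
1.9 [647.8  84.3 307.9]
2.0 [657.4  82.6 304.1]
2.1 [666.6  81.  299.3]
2.2 [675.3  79.5 293.6]
2.3 [683.4  78.1 287. ]
2.4 [690.8  76.8 279.7]
2.5 [697.4  75.7 271.6]
2.6 [703.2  74.7 263. ]
```

View pics/d.png

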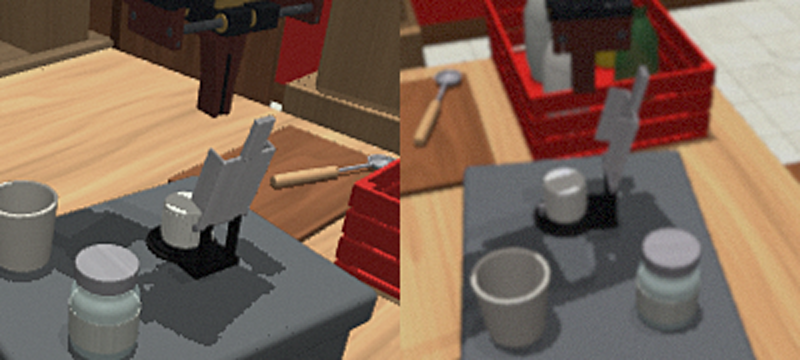

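>>> move_arm([
  [15,-2.6,-2,0,0,0,0],
  [30,-5.2,-4,0,0,0,0],
  [40,-7,-6,0,0,0,0],
  [50,-8.7,-8,0,0,0,0],
  [60,-10.4,-11,0,0,0,0],
])

```text
t: 9.13
ee_pos: [658.4, 82.6, 304.0]
orientation: [-2.408, -2.018, 0.0]
ft_force: [-2.4, 1.0, -0.5]
width: 0.2
```

>>> move_arm([
  [9,-1.6,-5,0,0,0,0],
  [17.5,-3,-10.5,0,0,0,0],
  [25.5,-4.5,-17,0,0,0,0],
  [33,-5.8,-24.5,0,0,0,0],
  [33,-5.8,-24.5,0,0,0,0],
])

```text
t: 9.55
ee_pos: [691.4, 76.5, 276.9]
orientation: [-2.408, -2.017, 0.002]
ft_force: [-0.7, 0.2, 0.4]
width: 0.6
```

>>> move_arm([
  [3,-0.5,-4,0,0,0,0],
  [6.5,-1.1,-8,0,0,0,0],
  [6.5,-1.1,-8,0,0,0,0],
])

```text
t: 9.8
ee_pos: [697.3, 75.8, 270.3]
orientation: [-2.408, -2.018, 0.001]
ft_force: [-1.2, -0.3, 0.1]
width: 0.4
```

>>> move_arm([
  [3,-0.5,-4.5,0,0,0,0],
  [6,-1,-9,0,0,0,0],
  [6,-1,-9,0,0,0,0],
])

```text
t: 10.05
ee_pos: [703.3, 74.8, 261.4]
orientation: [-2.408, -2.018, 0.001]
ft_force: [-1.9, -0.1, 4.0]
width: 0.5
```

Run:
```python
from h import *
o=get_obs();print(o['ee_pos'],o['ft_force'],o['moment'],o['width'])
a=get_image("scene");b=get_image("side")
for L in("tongue","cover_hinge_line","cap_centre","valve_seat","stop_post","cap_lug"):
  rs=[]
  for im in(a,b):
    m=mark_of(im,L)
    if m: rs.append(ray(m[0]["location"][::-1],im));print(L,np.round(m[0]["location"]),round(m[0]["p"],2))
  if len(rs)>1: print(tri(rs))
x=a["color"][90:270,230:430];y=b["color"][60:240,160:360]
cv2.imwrite("pics/e.png",cv2.cvtColor(cv2.resize(np.hstack([x,y]),(800,360),interpolation=cv2.INTER_CUBIC),cv2.COLOR_RGB2BGR))
```

```text
[703.29406679  74.75964553 261.42599144] [-1.90605624 -0.14658973  4.00352525] [ 0.18396542  0.32524496 -0.02259538] 0.539606399102921
tongue [196. 376.] 0.9
cover_hinge_line [197. 344.] 0.94
cover_hinge_line [151. 264.] 0.95
(array([623.47365035,  95.74971775, 202.85846992]), [np.float64(8.862413191583018), np.float64(8.862413191582895)])
cap_centre [200. 320.] 0.91
cap_centre [159. 241.] 0.88
(array([570.56579551,  95.35563548, 180.37478509]), [np.float64(0.7808560176337738), np.float64(0.7808560176337004)])
valve_seat [212. 321.] 0.72
valve_seat [167. 244.] 0.66
(array([576.44632782,  97.47613654, 152.98122145]), [np.float64(0.7935647503468123), np.float64(0.7935647503466916)])
stop_post [201. 314.] 0.88
stop_post [162. 232.] 0.9
(array([550.67871597, 103.68760869, 166.97425744]), [np.float64(2.622751102908989), np.float64(2.622751102909041)])
cap_lug [208. 336.] 0.87
cap_lug [159. 251.] 0.94
(array([598.58578393, 113.77718158, 163.00495678]), [np.float64(2.5746332337095263), np.float64(2.5746332337095303)])
```

View pics/e.png

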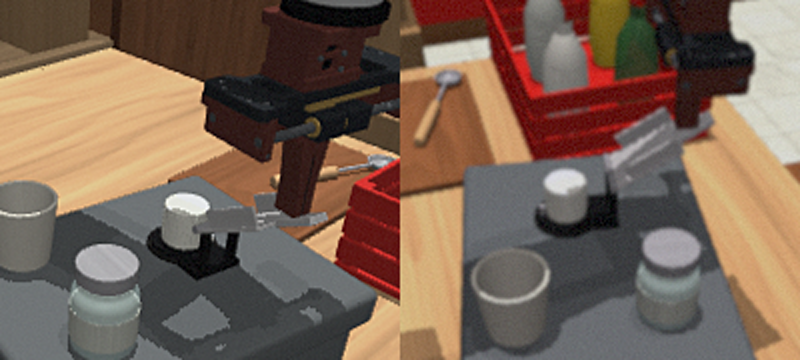

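Cover is folded right back: the plate and tongue lie out to +x, and force rose to 4 N at the end of travel. The lug is at about 36° and the post at 170°, so about 2.07 rad remain, which fits the given range. Next I'll lift, move to the near side and take a look at the cap.

>>> move_arm([
  [-3,0.5,20,0,0,0,0],
  [-20,3,50,0,0,0,20],
  [-55,9,70,0,0,0,50],
  [-95,15,75,0,0,0,70],
  [-130,20,75,0,0,0,70],
])

```text
t: 11.17
ee_pos: [573.0, 95.0, 339.2]
orientation: [2.406, 2.016, 0.006]
ft_force: [0.1, -0.3, -0.1]
width: 23.4
```

>>> move_arm([
  [-20,3,-10,0,0,0,70],
  [-38,4,-20,0,0,0,70],
  [-38,4,-20,0,0,0,70],
  [-38,4,-20,0,0,0,70],
])

```text
t: 11.5
ee_pos: [535.3, 98.8, 317.4]
orientation: [2.407, 2.018, 0.001]
ft_force: [0.4, -0.1, -0.5]
width: 50.2
```

```bash
python3 look.py w4.png valve_seat cap_centre cap_lug stop_post cover_hinge_line tongue
```

```text
{'t': np.float64(11.5), 'qpos': array([ 0.161,  0.203,  1.712, -0.   ,  1.225, -1.234]), 'ee_pos': array([535.301,  98.823, 317.406]), 'orientation': array([2.407e+00, 2.018e+00, 1.000e-03]), 'ft_force': array([ 0.417, -0.1  , -0.453]), 'moment': array([ 0.139, -0.014,  0.055]), 'width': np.float64(50.229)}
valve_seat scene:(320,210;0.78) wrist:(260,214;0.65) -> [576.3  96.4 156.4] [2.4 2.4]
cap_centre scene:(321,198;0.71) side:(242,158;0.82) wrist:(260,219;0.84) -> [573.3  96.9 184. ] [1.1 2.1 2.3]
cap_lug scene:(335,207;0.64) side:(248,160;0.81) wrist:(276,226;0.78) -> [594.  115.3 163.2] [2.9 3.9 1.9]
stop_post side:(230,164;0.78) wrist:(260,192;0.88) -> [545.9 102.6 169.1] [1.2 1.2]
cover_hinge_line scene:(341,199;0.88) side:(266,145;0.57) wrist:(260,269;0.68) -> [626.2  89.9 210.9] [0.7 1.5 2. ]
tongue scene:(379,196;0.90) side:(310,122;0.63) wrist:(260,191;0.67) -> [648.5 103.8 231.2] [ 40.9  82.4 114.5]
```

View pics/w4.png

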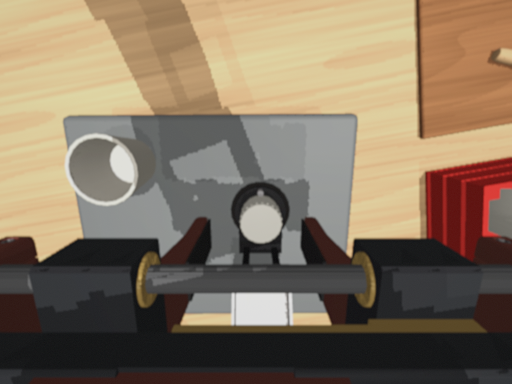

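The cap top is at px (261,220), the bush centre at about (260,212) and the post at (260,192). Now turning those into positions.

Run:
```python
from h import *
im=get_image("wrist")
hsv=cv2.cvtColor(im["color"],cv2.COLOR_RGB2HSV); m=((hsv[...,2]>120)&(hsv[...,1]<60)).astype(np.uint8)
m[:, :235]=0;m[:,290:]=0;m[:195]=0;m[246:]=0
n,l,s,c=cv2.connectedComponentsWithStats(m); print(s[1:],c[1:])
k=1+np.argmax(s[1:,4]); (x,y),r=cv2.minEnclosingCircle(np.argwhere(l==k)[:,::-1].astype(np.float32));print(x,y,r)
print("top",onz((x,y),im,201),"cen",onz((260,219),im,180),"seat",onz((260,214),im,150),"post",onz((260,192),im,167))
print(proj([[575.4,96.8,201],[575.4,96.8,150],[575.4,96.8,180]],im))
```

```text
[[ 258  195    5    4   16]
 [ 240  203   43   42 1388]
 [ 282  230    8   16  115]] [[260.1875     196.1875    ]
 [260.77665706 223.82276657]
 [285.7826087  237.86956522]]
260.7216491699219 223.4333953857422 21.432697296142578
top [572.65713709  98.35417177 201.        ] cen [574.68728982  97.55684686 180.        ] seat [578.33119839  97.44987494 150.        ] post [545.28908662 102.87941064 167.        ]
[[259.76427052 225.95609063]
 [259.12130327 211.96619784]
 [259.47514385 219.66517742]]
```

>>> move_arm([
  [10,0,-10,0,0,-0.12,60],
  [20,-0.5,-20,0,0,-0.24,60],
  [30,-1,-30,0,0,-0.36,60],
  [39,-1.3,-40,0,0,-0.48,60],
  [39,-1.3,-60,0,0,-0.6,60],
])

```text
t: 13.02
ee_pos: [576.9, 97.7, 258.4]
orientation: [2.899, 1.207, 0.007]
ft_force: [0.5, -0.3, -0.5]
width: 59.9
```

>>> move_arm([
  [0,0,-20,0,0,-0.1,60],
  [0,0,-45,0,0,-0.1,60],
  [0,0,-65,0,0,-0.1,60],
  [0,0,-81,0,0,-0.1,60],
  [0,0,-81,0,0,-0.1,60],
])

```text
t: 13.43
ee_pos: [572.1, 97.2, 172.9]
orientation: [-2.953, -1.069, 0.009]
ft_force: [0.4, -0.2, -0.4]
width: 59.9
```

>>> move_arm([
  [0,0,0,0,0,0,60],
  [0,0,0,0,0,0,51],
])

```text
t: 13.6
ee_pos: [575.0, 97.6, 177.2]
orientation: [2.954, 1.07, 0.002]
ft_force: [0.3, 0.2, -0.2]
width: 55.9
```

>>> move_arm([
  [0,0,0,0,0,0,46],
  [0,0,0,0,0,0,40],
  [0,0,0,0,0,0,40],
  [0,0,0,0,0,0,40],
])

```text
t: 13.93
ee_pos: [574.7, 97.5, 177.0]
orientation: [2.953, 1.07, 0.002]
ft_force: [-0.0, 0.0, 0.9]
width: 45.4
```

```bash
cat > s.py <<'E'
from workcell import *; import numpy as np
o=get_obs();print({k:np.round(o[k],2) for k in("t","qpos","ee_pos","orientation","ft_force","moment","width")})
r=o["orientation"];print("yaw",2*np.arctan2(r[1],r[0])%(2*np.pi))
E
python3 s.py
```

```text
{'t': np.float64(13.93), 'qpos': array([ 0.15,  0.42,  1.76, -0.  ,  0.96, -0.55]), 'ee_pos': array([574.73,  97.5 , 177.02]), 'orientation': array([2.95, 1.07, 0.  ]), 'ft_force': array([-0.02,  0.01,  0.95]), 'moment': array([-0.05, -0.09, -0.03]), 'width': np.float64(45.39)}
yaw 0.6950241431052795
```

>>> move_arm([
  [0,0,0.1,0,0,0.06,40],
  [0,0,0.3,0,0,0.16,40],
  [0,0,0.5,0,0,0.26,40],
  [0,0,0.7,0,0,0.36,40],
  [0,0,0.7,0,0,0.36,40],
])

```text
t: 14.35
ee_pos: [574.8, 97.6, 177.5]
orientation: [2.712, 1.585, 0.002]
ft_force: [0.3, -0.0, 1.6]
width: 45.3
```

```bash
python3 s.py
```

```text
{'t': np.float64(14.35), 'qpos': array([ 0.15,  0.42,  1.76,  0.  ,  0.96, -0.91]), 'ee_pos': array([574.8 ,  97.62, 177.49]), 'orientation': array([2.71, 1.58, 0.  ]), 'ft_force': array([ 0.34, -0.01,  1.63]), 'moment': array([ 0.15, -0.15, -0.36]), 'width': np.float64(45.26)}
yaw 1.0575741414605508
```

>>> move_arm([
  [0,0,0.2,0,0,0.1,40],
  [0,0,0.4,0,0,0.2,40],
  [0,0,0.6,0,0,0.3,40],
  [0,0,0.8,0,0,0.4,40],
  [0,0,1,0,0,0.5,40],
])

```text
t: 14.77
ee_pos: [574.8, 97.8, 178.4]
orientation: [2.238, 2.204, 0.002]
ft_force: [0.7, 1.1, 1.5]
width: 45.5
```

>>> move_arm([
  [0,0,0.2,0,0,0.1,40],
  [0,0,0.4,0,0,0.2,40],
  [0,0,0.6,0,0,0.3,40],
  [0,0,0.8,0,0,0.4,40],
  [0,0,0.8,0,0,0.4,40],
])

```text
t: 15.18
ee_pos: [574.7, 97.9, 179.2]
orientation: [1.756, 2.604, 0.002]
ft_force: [0.5, 2.0, 2.1]
width: 45.5
```

```bash
python3 s.py; python3 look.py w5.png cap_lug stop_post|tail -2
```

```text
{'t': np.float64(15.18), 'qpos': array([ 0.15,  0.42,  1.76,  0.  ,  0.97, -1.81]), 'ee_pos': array([574.7 ,  97.87, 179.15]), 'orientation': array([1.76, 2.6 , 0.  ]), 'ft_force': array([0.46, 2.04, 2.09]), 'moment': array([ 0.44, -0.07, -0.35]), 'width': np.float64(45.5)}
yaw 1.954832770711153
cap_lug scene:(325,200;0.49) side:(235,159;0.88) wrist:(292,221;0.74) -> [562.4 121.2 164.7] [0.9 1.1 0.9]
stop_post scene:(315,199;0.76) side:(229,164;0.57) wrist:(273,191;0.56) -> [546.7 102.9 167.1] [4.  3.8 3.6]
```

>>> move_arm([
  [0,0,0,0,0,0,56],
  [0,0,0,0,0,0,56],
  [0,0,0,0,0,0,56],
  [0,0,0,0,0,-0.1,56],
  [0,0,0,0,0,-0.2,56],
])

```text
t: 16.05
ee_pos: [573.9, 97.3, 178.3]
orientation: [-2.013, -2.412, 0.002]
ft_force: [-0.2, -0.3, 0.0]
width: 56.0
```

>>> move_arm([
  [0,0,0,0,0,-0.12,56],
  [0,0,0,0,0,-0.24,56],
  [0,0,0,0,0,-0.36,56],
  [0,0,0,0,0,-0.48,56],
  [0,0,0,0,0,-0.6,56],
])

```text
t: 16.47
ee_pos: [573.9, 97.3, 178.3]
orientation: [-2.637, -1.707, 0.002]
ft_force: [-1.1, 0.9, 0.3]
width: 55.8
```

>>> move_arm([
  [0,0,0,0,0,-0.12,56],
  [0,0,0,0,0,-0.24,56],
  [0,0,0,0,0,-0.24,56],
  [0,0,0,0,0,-0.24,50],
])

```text
t: 16.8
ee_pos: [574.0, 97.3, 178.4]
orientation: [2.816, 1.393, -0.001]
ft_force: [0.5, -0.7, 0.8]
width: 52.0
```

>>> move_arm([
  [0,0,0,0,0,0,46],
  [0,0,0,0,0,0,40],
  [0,0,0,0,0,0,40],
  [0,0,0,0,0,0,40],
  [0,0,0,0,0,0,40],
])

```text
t: 17.22
ee_pos: [574.3, 97.6, 178.7]
orientation: [-2.818, -1.389, 0.0]
ft_force: [0.3, 0.8, -0.6]
width: 45.6
```

```bash
python3 s.py; python3 look.py w6.png cap_lug stop_post|tail -2
```

```text
{'t': np.float64(17.22), 'qpos': array([ 0.15,  0.42,  1.76,  0.  ,  0.97, -0.77]), 'ee_pos': array([574.29,  97.56, 178.66]), 'orientation': array([-2.82, -1.39,  0.  ]), 'ft_force': array([ 0.32,  0.83, -0.58]), 'moment': array([ 0.09, -0.1 ,  0.03]), 'width': np.float64(45.58)}
yaw 0.9156557688504989
cap_lug scene:(328,200;0.88) side:(235,157;0.72) wrist:(276,193;0.62) -> [564.5 125.1 165. ] [2.9 2.6 2.2]
stop_post scene:(314,200;0.98) side:(230,164;0.69) wrist:(237,192;0.92) -> [548.2 103.6 165.8] [1.8 1.9 1.3]
```

>>> move_arm([
  [0,0,0.2,0,0,0.08,40],
  [0,0,0.4,0,0,0.18,40],
  [0,0,0.6,0,0,0.28,40],
  [0,0,0.8,0,0,0.38,40],
  [0,0,0.9,0,0,0.45,40],
])

```text
t: 18.08
ee_pos: [574.3, 97.6, 179.5]
orientation: [-2.434, -1.986, -0.0]
ft_force: [-1.2, 0.6, -0.7]
width: 45.7
```

```bash
python3 s.py; python3 look.py w6.png cap_lug stop_post|tail -2
```

```text
{'t': np.float64(18.08), 'qpos': array([ 0.15,  0.41,  1.76,  0.  ,  0.97, -1.22]), 'ee_pos': array([574.31,  97.61, 179.55]), 'orientation': array([-2.43, -1.99, -0.  ]), 'ft_force': array([-1.2 ,  0.58, -0.69]), 'moment': array([ 0.16, -0.08, -0.44]), 'width': np.float64(45.73)}
yaw 1.3690647170151298
cap_lug scene:(320,197;0.73) side:(231,160;0.71) wrist:(276,194;0.63) -> [552.8 115.6 170.2] [0.7 1.8 1.5]
stop_post scene:(313,197;0.70) side:(232,164;0.90) wrist:(251,185;0.93) -> [547.2 100.9 170.3] [2.3 2.7 2.1]
```

>>> move_arm([
  [0,0,0.1,0,0,0.05,40],
  [0,0,0.2,0,0,0.1,40],
  [0,0,0.2,0,0,0.1,40],
])

```text
t: 18.78
ee_pos: [574.3, 97.6, 179.8]
orientation: [-2.335, -2.102, -0.0]
ft_force: [0.1, 1.5, -0.9]
width: 45.6
```

```bash
python3 s.py
```

```text
{'t': np.float64(18.78), 'qpos': array([ 0.15,  0.41,  1.76,  0.  ,  0.97, -1.32]), 'ee_pos': array([574.28,  97.57, 179.77]), 'orientation': array([-2.33, -2.1 , -0.  ]), 'ft_force': array([ 0.15,  1.49, -0.85]), 'moment': array([ 0.21, -0.11, -0.36]), 'width': np.float64(45.58)}
yaw 1.4661078902451976
```

>>> move_arm([
  [0,0,0.1,0,0,0.03,40],
  [0,0,0.1,0,0,0.05,40],
  [0,0,0.1,0,0,0.05,40],
])

```text
t: 19.03
ee_pos: [574.3, 97.5, 179.9]
orientation: [-2.283, -2.158, -0.0]
ft_force: [0.8, 1.1, -1.2]
width: 45.5
```

```bash
python3 s.py
```

```text
{'t': np.float64(19.03), 'qpos': array([ 0.15,  0.41,  1.76,  0.  ,  0.97, -1.37]), 'ee_pos': array([574.3 ,  97.54, 179.87]), 'orientation': array([-2.28, -2.16, -0.  ]), 'ft_force': array([ 0.82,  1.1 , -1.23]), 'moment': array([ 0.19, -0.11, -0.42]), 'width': np.float64(45.52)}
yaw 1.514506179002673
```

>>> move_arm([
  [0,0,0.1,0,0,0.03,40],
  [0,0,0.1,0,0,0.05,40],
  [0,0,0.1,0,0,0.05,40],
])

```text
t: 19.28
ee_pos: [574.3, 97.6, 180.0]
orientation: [-2.228, -2.215, -0.0]
ft_force: [-0.0, 0.8, -1.2]
width: 45.9
```

```bash
python3 s.py
```

```text
{'t': np.float64(19.28), 'qpos': array([ 0.15,  0.41,  1.76,  0.  ,  0.97, -1.42]), 'ee_pos': array([574.29,  97.56, 179.99]), 'orientation': array([-2.23, -2.21, -0.  ]), 'ft_force': array([-0.04,  0.8 , -1.23]), 'moment': array([ 0.27, -0.08, -0.34]), 'width': np.float64(45.86)}
yaw 1.5648866359587421
```

>>> move_arm([
  [0,0,0.1,0,0,0.03,40],
  [0,0,0.1,0,0,0.05,40],
  [0,0,0.1,0,0,0.05,40],
])

```text
t: 19.53
ee_pos: [574.3, 97.6, 180.1]
orientation: [-2.172, -2.27, 0.0]
ft_force: [-0.5, 0.5, -1.5]
width: 45.9
```

```bash
python3 s.py; python3 look.py w7.png cap_lug stop_post|tail -2
```

```text
{'t': np.float64(19.53), 'qpos': array([ 0.15,  0.41,  1.76,  0.  ,  0.97, -1.47]), 'ee_pos': array([574.28,  97.55, 180.07]), 'orientation': array([-2.17, -2.27,  0.  ]), 'ft_force': array([-0.45,  0.52, -1.46]), 'moment': array([ 0.25, -0.14, -0.38]), 'width': np.float64(45.87)}
yaw 1.6151032602829805
cap_lug scene:(321,198;0.78) side:(230,165;0.48) wrist:(274,194;0.89) -> [551.7 112.6 162.7] [7.3 5.9 3. ]
stop_post scene:(315,199;0.68) side:(230,164;0.64) wrist:(263,185;0.62) -> [546.5 103.8 166.5] [3.6 2.  2.7]
```

>>> move_arm([
  [0,0,0.1,0,0,0.03,40],
  [0,0,0.1,0,0,0.05,40],
  [0,0,0.1,0,0,0.05,40],
])

```text
t: 20.23
ee_pos: [574.3, 97.5, 180.2]
orientation: [2.114, 2.324, 0.0]
ft_force: [0.4, 1.0, -0.7]
width: 45.0
```

```bash
python3 s.py
```

```text
{'t': np.float64(20.23), 'qpos': array([ 0.15,  0.41,  1.76,  0.  ,  0.97, -1.52]), 'ee_pos': array([574.3 ,  97.52, 180.19]), 'orientation': array([2.11, 2.32, 0.  ]), 'ft_force': array([ 0.38,  1.01, -0.72]), 'moment': array([ 0.25, -0.12, -0.38]), 'width': np.float64(44.98)}
yaw 1.6657314809881052
```

>>> move_arm([
  [0,0,0.1,0,0,0.03,40],
  [0,0,0.1,0,0,0.05,40],
  [0,0,0.1,0,0,0.05,40],
])

```text
t: 20.48
ee_pos: [574.3, 97.5, 180.3]
orientation: [-2.055, -2.376, -0.0]
ft_force: [0.5, 1.0, -0.5]
width: 45.6
```

```bash
python3 s.py
python3 - <<'E'
from h import *
a=get_image("wrist");b=get_image("side")
x=a["color"][150:250,200:330];y=b["color"][120:200,190:294]
cv2.imwrite("pics/f.png",cv2.cvtColor(np.hstack([cv2.resize(x,(400,308),interpolation=2),cv2.resize(y,(400,308),interpolation=2)]),cv2.COLOR_RGB2BGR))
E
```

```text
{'t': np.float64(20.48), 'qpos': array([ 0.15,  0.41,  1.76,  0.  ,  0.97, -1.57]), 'ee_pos': array([574.29,  97.54, 180.28]), 'orientation': array([-2.06, -2.38, -0.  ]), 'ft_force': array([ 0.48,  1.02, -0.46]), 'moment': array([ 0.27, -0.06, -0.4 ]), 'width': np.float64(45.61)}
yaw 1.7154204363080376
```

View pics/f.png

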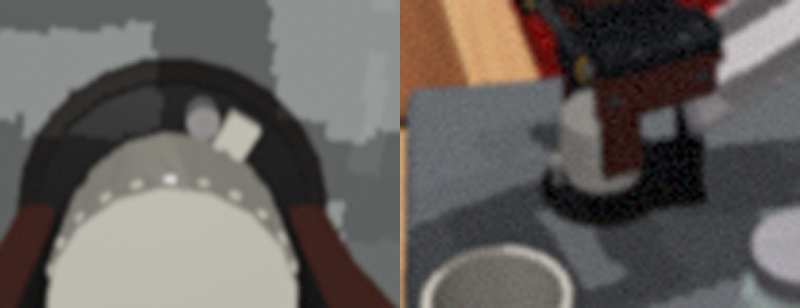

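The lug (crop px 238,135) is very close to the post (203,118), with about 1 mm left. Smaller steps from here.

>>> move_arm([
  [0,0,0,0,0,0.02,40],
  [0,0,0.1,0,0,0.04,40],
  [0,0,0.1,0,0,0.04,40],
])

```text
t: 20.83
ee_pos: [574.3, 97.6, 180.4]
orientation: [2.006, 2.418, 0.0]
ft_force: [0.0, 1.4, -0.8]
width: 45.7
```

```bash
python3 s.py
```

```text
{'t': np.float64(20.83), 'qpos': array([ 0.15,  0.41,  1.76,  0.  ,  0.97, -1.61]), 'ee_pos': array([574.3 ,  97.56, 180.39]), 'orientation': array([2.01, 2.42, 0.  ]), 'ft_force': array([ 0.05,  1.41, -0.8 ]), 'moment': array([ 0.29, -0.09, -0.39]), 'width': np.float64(45.67)}
yaw 1.7564329621353338
```

>>> move_arm([
  [0,0,0,0,0,0.02,40],
  [0,0,0.1,0,0,0.04,40],
  [0,0,0.1,0,0,0.04,40],
])

```text
t: 21.08
ee_pos: [574.3, 97.5, 180.5]
orientation: [-1.957, -2.457, -0.0]
ft_force: [0.7, 1.5, -2.1]
width: 45.4
```

```bash
python3 s.py
```

```text
{'t': np.float64(21.08), 'qpos': array([ 0.15,  0.41,  1.76,  0.  ,  0.97, -1.65]), 'ee_pos': array([574.27,  97.54, 180.45]), 'orientation': array([-1.96, -2.46, -0.  ]), 'ft_force': array([ 0.71,  1.48, -2.13]), 'moment': array([ 0.3 , -0.16, -0.64]), 'width': np.float64(45.42)}
yaw 1.7962403485001186
```

The moment jumped from 0.39 to 0.64 N m, so the stop is met. One small nudge more to be clearly snug.

>>> move_arm([
  [0,0,0,0,0,0.01,40],
  [0,0,0,0,0,0.025,40],
  [0,0,0,0,0,0.025,40],
])

```text
t: 21.33
ee_pos: [574.3, 97.5, 180.4]
orientation: [-1.927, -2.481, -0.0]
ft_force: [-0.4, 1.0, -1.2]
width: 45.3
```

```bash
python3 s.py
```

```text
{'t': np.float64(21.33), 'qpos': array([ 0.15,  0.41,  1.76,  0.  ,  0.97, -1.67]), 'ee_pos': array([574.27,  97.52, 180.44]), 'orientation': array([-1.93, -2.48, -0.  ]), 'ft_force': array([-0.38,  1.  , -1.18]), 'moment': array([ 0.3 , -0.04, -0.74]), 'width': np.float64(45.35)}
yaw 1.820837977328952
```

>>> move_arm([
  [0,0,0,0,0,0,60],
  [0,0,0,0,0,0,60],
  [0,0,0,0,0,0,60],
  [0,0,0,0,0,0,60],
  [0,0,0,0,0,0,60],
])

```text
t: 21.75
ee_pos: [574.3, 97.5, 180.5]
orientation: [1.928, 2.481, -0.0]
ft_force: [0.5, -0.3, 0.9]
width: 59.8
```

>>> move_arm([
  [0,0,15,0,0,0,60],
  [0,0,45,0,0,0,60],
  [0,0,80,0,0,0,60],
  [-15,0,115,0,0,0,60],
  [-35,0,135,0,0,0,60],
])

```text
t: 22.17
ee_pos: [541.1, 97.7, 319.2]
orientation: [1.926, 2.477, 0.005]
ft_force: [0.9, 0.5, 0.8]
width: 60.1
```

>>> move_arm([
  [0,0,0,0,0,-0.12,60],
  [0,0,0,0,0,-0.24,60],
  [0,0,0,0,0,-0.36,60],
  [0,0,0,0,0,-0.42,60],
  [0,0,0,0,0,-0.42,60],
])

```text
t: 22.58
ee_pos: [539.2, 97.5, 315.6]
orientation: [2.405, 2.021, 0.0]
ft_force: [-0.1, -0.0, 0.4]
width: 60.0
```

```bash
python3 s.py; python3 look.py w8.png jar_mid cup_mid cap_lug stop_post cap_centre|tail -5
python3 - <<'E'
from h import *
a=get_image("wrist");b=get_image("scene");c=get_image("side")
f=lambda x:cv2.resize(x,(400,300),interpolation=2)
cv2.imwrite("pics/g.png",cv2.cvtColor(np.vstack([np.hstack([f(a["color"]),f(a["color"][170:245,210:310])]),np.hstack([f(b["color"][90:270,200:440]),f(c["color"][60:240,160:400])])]),cv2.COLOR_RGB2BGR))
E
```

```text
{'t': np.float64(22.58), 'qpos': array([ 0.16,  0.21,  1.71, -0.  ,  1.22, -1.24]), 'ee_pos': array([539.18,  97.48, 315.62]), 'orientation': array([2.4 , 2.02, 0.  ]), 'ft_force': array([-0.13, -0.04,  0.39]), 'moment': array([ 0.05, -0.03,  0.03]), 'width': np.float64(59.99)}
yaw 1.3981265007339732
jar_mid scene:(283,241;0.84) side:(296,198;0.82) -> [635.9 -71.5 195.6] [0.5 0.5]
cup_mid scene:(242,205;0.71) side:(217,208;0.67) -> [486.2 -41.8 183.6] [2.7 2.7]
cap_lug scene:(318,200;0.94) side:(232,161;0.79) wrist:(266,193;0.78) -> [553.  110.1 166.5] [2.  1.5 2.3]
stop_post scene:(238,200;0.74) side:(230,164;0.89) wrist:(264,189;0.75) -> [513.5  36.1 202.9] [91.9 26.2 74.7]
cap_centre scene:(320,198;0.86) side:(243,157;0.83) wrist:(258,216;0.86) -> [573.   94.6 186.3] [1.3 1.5 0.9]
```

View pics/g.png

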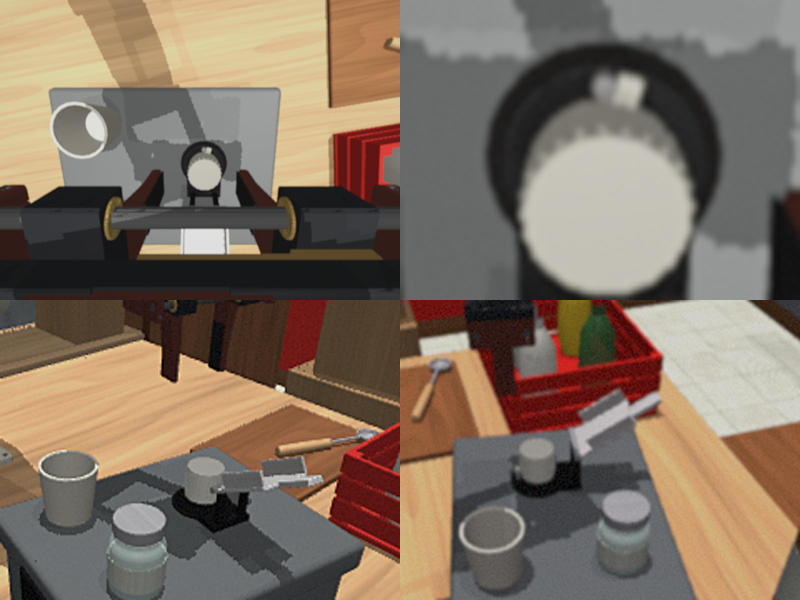

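The lug (crop px 630,88) lies against the post (603,85). The cover is still folded back, the cup and jar are in place, and the gripper is clear. Handing in.

```bash
python3 -c "
from workcell import *
print(close_job())"
```

```text
the job is handed in; nothing more can be done
None
```

The steam vent is open. The cover is folded right back, and the cap is unscrewed until its lug rests snug against the stop post. The job was handed in at about 22.6 s of the 72 s allowed.

- **Cover:** I gripped the tongue and swung the cover up to about 105°, where the grip slid off it. I went over the top and pushed the cover the rest of the way with closed fingers, to about 2.6 rad. The force rose to only about 4 N at the end of travel.
- **Cap:** It took two grasps and about 2 rad of turning at a steady 0.35–0.44 N m. The moment then rose to 0.64 N m on meeting the stop. I nudged it on to 0.74 N m and let go.
- **Forces:** The highest reading was about 9 N, when the grip on the tongue slid off. With the cap held, sideways force stayed around 2 N or less. I only had readings at the end of each move, so a brief higher force in between would not have shown.
- **Last checks:** The pictures show the lug against the post, the cover still folded back, and the gripper clear and reading about 0 N. The jar and cup were measured within about 5 mm of where they started, which is within the measuring error.
- **Disagreement:** The last network fix on the stop post was clearly wrong, because one camera mislabelled it. I judged the lug-to-post contact from the close-up picture and the rise in moment instead.

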